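# Set out the honey jars by size at the bread station

### The arm

A 6-joint arm with a two-finger parallel gripper is mounted at the origin on the work surface. World frame = base frame: x ahead of the robot, y to its left, z up, the work surface at z = 0. Lengths are in m, angles in rad, forces in N, time in s.
With the tool pointing down it reaches from about 0.3 to 0.75 m from the base axis. Payload 8.5 kg.
Tool frame: the origin (TCP) lies at the very end of the fingers, on their centre line; the grasp point (between the pads) lies 19 mm behind it; z points along the fingers, y is the line along which they close (so a half turn about z gives the same grasp; the last joint's range is limited). The gripper opens to 88 mm and grips with 3 to 60 N. Pads are 18 mm wide; open, the fingers measure 123 mm over their backs; the gripper's body (75 mm by 187 mm) begins 45 mm behind the grasp point.
Start: joints at [-1.325, 0.381, 1.297, -0, 1.464, -0.215], TCP at [0.245, -0.493, 0.239] pointing down, gripper open.
Joint ranges: [-3.11, 3.11], [-0.89, 2.33], [0.22, 2.48], [-1.42, 4.56], [0.17, 2.85], [-2.88, 2.88]. Speed limits (rad/s): [2.39, 2.39, 3.14, 3.14, 3.14, 3.14].

### API

Orientations are given as a rotation vector (axis times angle).
In Python, from station import monitor, viewer, manip gives the robot as it stands.
- The arm moves only by the tool step_arm, never from a script. Its argument "rows" is a list of rows, each a list of 2 entries, a list of its own where there are three numbers: the shift along the tool's x, y, z in cm, then the turn, a rotation vector about the tool's x, y, z in rad. In form: [[[dx, dy, dz], [ax, ay, az]], ...]. A call has exactly 8 rows; each row is the pose to reach, as a shift and turn from the pose commanded when the call began, along the tool's axes at that moment; what a row does not reach only later rows make up. A row lasts 1/10 s, in which the tool goes at most 50 mm and 8.59 degrees, less where a joint would pass 70% of its speed; a pose out of reach is approached as far as the arm can. A call with a gripper value outside its range is refused whole. "jaw" is the finger opening in cm, from 0 to 8.81, set as the call begins (left out, the last holds). The fingers move at their own pace and stop on an object; "force" is the grip in N (left out, the last holds). Time passes only in rows, so rows that repeat a pose let the fingers close, or fill a call up. It gives the time, the measured TCP pose, the force, the opening and the grip force at its end, in the units of the state.
- monitor.sense(): the state, without advancing time (a new reading comes with each control period).
- viewer.grab_frame(name): name is "side" or "top" or "wrist"; returns the picture (480x640x3 uint8, red, green, blue); there is no depth.
- viewer.calibration(name): a dict with "K" (3x3 intrinsics, pixels), "D" ([k1, k2, p1, p2, k3] as OpenCV has them; the pictures are not rectified), "R" (3x3) and "t" (3): a world point X has camera coordinates R X + t; the wrist camera has in their place "mount" (4x4, takes a point from camera to tool coordinates, whose origin is the TCP and whose axes are the flange's). Camera axes: x right, y down, z forward; pixel columns grow to the right and rows downward; lengths in m; the calibration is good to about 2 mm. A picture is of the moment at which its call begins: read the wrist's pose just before it. calibration takes no time and is no camera call.
- manip.job_done(): hands the job in; it is judged then, once.
The state is a dict: "time": time; "joint_pos": joint angles; "joint_velocities": joint speeds; "joint_torque": joint torques, N m; "ee_pos": TCP position; "tcp_rot": TCP orientation; "ft_force": force on the tool from outside, world axes, zero at the start; "ft_torque": the same for the moment, N m; "width": opening from 0.0 (shut) to 1.0 (fully open); "gripper_force": force on a finger pad.
Only numpy, scipy, OpenCV 4.12 (cv2) and the standard library are available. Lean on these libraries where they do the work, as an engineer would, in place of code of your own. Each camera call takes 0.05 s, during which the arm holds its last target. There are 200 camera calls.

### The job

Line the four honey jars up on the serving board's cork coasters, one standing in the middle of each coaster, in order of size: the smallest next to the tray with the cut loaf, rising to the largest at the other end by the rolls. Keep the jars upright, set them down without dropping them, and leave the two bread trays where they are.

Things in the scene. Friction and masses are not known exactly. Their poses are not given: they have to be found in the camera images.
- jar_mini: The smallest of four round honey jars: amber body with a plain paper label, flat brass lid; 46 mm in diameter, 56 mm tall, standing loose, about 110 g (up to a fifth more or less). Straight-sided up to 37 mm, then a short shoulder and the lid, 4 mm narrower than the body. Origin: centre of its underside, z up.
- jar_small: The second smallest of four round honey jars: amber body with a plain paper label, flat brass lid; 54 mm in diameter, 80 mm tall, standing loose, about 210 g (up to a fifth more or less). Straight-sided up to 61 mm, then a short shoulder and the lid, 4 mm narrower than the body. Origin: centre of its underside, z up.
- jar_medium: The second largest of four round honey jars: amber body with a plain paper label, flat brass lid; 62 mm in diameter, 104 mm tall, standing loose, about 370 g (up to a fifth more or less). Straight-sided up to 85 mm, then a short shoulder and the lid, 4 mm narrower than the body. Origin: centre of its underside, z up.
- jar_large: The largest of four round honey jars: amber body with a plain paper label, flat brass lid; 68 mm in diameter, 128 mm tall, standing loose, about 540 g (up to a fifth more or less). Straight-sided up to 109 mm, then a short shoulder and the lid, 4 mm narrower than the body. Origin: centre of its underside, z up.
- coaster_a: One of four identical round cork coasters, 84 mm in diameter, 4 mm thick, fixed in one row, about 100 mm apart, on a fixed dark wooden serving board (420 x 110 mm, 12 mm thick). Origin: centre of its underside, z up; its upper face lies 4 mm above that, 16 mm above the counter. The letters do not follow the order along the row.
- coaster_b: One of four identical round cork coasters, 84 mm in diameter, 4 mm thick, fixed in one row, about 100 mm apart, on a fixed dark wooden serving board (420 x 110 mm, 12 mm thick). Origin: centre of its underside, z up; its upper face lies 4 mm above that, 16 mm above the counter. The letters do not follow the order along the row.
- coaster_c: One of four identical round cork coasters, 84 mm in diameter, 4 mm thick, fixed in one row, about 100 mm apart, on a fixed dark wooden serving board (420 x 110 mm, 12 mm thick). Origin: centre of its underside, z up; its upper face lies 4 mm above that, 16 mm above the counter. The letters do not follow the order along the row.
- coaster_d: One of four identical round cork coasters, 84 mm in diameter, 4 mm thick, fixed in one row, about 100 mm apart, on a fixed dark wooden serving board (420 x 110 mm, 12 mm thick). Origin: centre of its underside, z up; its upper face lies 4 mm above that, 16 mm above the counter. The letters do not follow the order along the row.
- crumb_tray: The bread-cutting station: a perforated steel crumb tray, 300 x 240 mm (its x by y), 36 mm high, with a wooden board, a cut loaf (top 145 mm above the counter) and steel tongs on it. Loose, 2.6 kg. Stands beyond either end of the row of coasters, 70 to 100 mm from the end coaster's centre. Origin: on the counter, middle of its edge nearest the robot; x points away from the robot.
- roll_tray: A flared wooden tray full of bread rolls, 290 x 235 mm at the rim (its x by y), 62 mm high, rolls up to 75 mm above the counter. Loose, 1.8 kg. Stands beyond the other end of the row, as near. Origin: on the counter, below the middle of its rim nearest the robot; x points across the tray away from the robot.
Mind the look-alikes: they are no part of the job. Leave any blue or purple look-alike of the jar_small alone.

How it is judged:
By the outcome, as a careful person would: the job done as asked, in the order asked, and still so for the second after the job is handed in, with the robot touching nothing.
It also fails if it takes over 99 s, if anything falls off the work surface, if the arm or the gripper's body presses on something with over 40 N, if the wrist force passes 120 N, or if a joint passes its speed limit or range.

## Working session

There is one attempt and no reset: what is moved stays moved. The work goes in short steps, Python scripts to look and compute and a tool call to move; the robot and the scene stay as the last step left them, time stands still between calls to the robot, and variables do not carry over. Pictures are saved under pics/ and viewed, at most 14 in all, crops included, and the job is handed in when it is done.

Besides the shell and the picture viewer there is one more tool, called after "Request:" as name(argument=value, ...), one argument or row to a line, values as JSON. step_arm: Moves the arm, as the interface text tells. Its arguments: {"type":"object","properties":{"rows":{"type":"array"},"jaw":{"type":"number"},"force":{"type":"number"}},"required":["rows"]}

```bash
mkdir -p pics; ls; python3 - <<'E'
from station import monitor, viewer, manip
import cv2
s=monitor.sense(); print(s)
for n in("top","side"):
    cv2.imwrite(f"pics/{n}0.png",viewer.grab_frame(n)[:,:,::-1])
    c=viewer.calibration(n); print(n,{k:v for k,v in c.items()})
print(viewer.calibration("wrist"))
E
```

```text
pics
{'time': 0.0, 'joint_pos': array([-1.32527947e+00,  3.81204424e-01,  1.29823262e+00, -1.28709114e-05,
        1.46358279e+00, -2.15308334e-01]), 'joint_velocities': array([ 2.40060094e-03,  8.71340179e-04,  2.12164467e-05,  3.46566964e-04,
       -3.79464572e-04, -3.44040404e-04]), 'joint_torque': array([-7.51030693e-04, -4.37934065e+01, -2.24559098e+01,  7.13450136e-02,
        3.52749915e-02, -1.15601042e-04]), 'ee_pos': array([ 0.24450231, -0.4923659 ,  0.23814273]), 'tcp_rot': array([-3.05717781e+00, -7.17150788e-01,  5.39327674e-05]), 'ft_force': array([-0.05305076,  0.03774324, -0.4008948 ]), 'ft_torque': array([ 0.00660556,  0.0102733 , -0.05626291]), 'gripper_force': 0.0, 'width': 0.9998426955636319}
top {'K': array([[485.45419916,   0.        , 325.76663382],
       [  0.        , 485.45419916, 230.57543284],
       [  0.        ,   0.        ,   1.        ]]), 'D': array([0.03627438, 0.        , 0.        , 0.        , 0.        ]), 'R': array([[-0.01157484, -0.99992402, -0.00424002],
       [-0.99339038,  0.01198327, -0.11415762],
       [ 0.11419976,  0.00289064, -0.
[... 399 characters left out ...]
029063 ],
       [ 0.1049559 , -0.79610794, -0.59598356]]), 't': array([0.48415449, 0.04025674, 1.26586426])}
{'K': array([[343.07023155,   0.        , 321.24175377],
       [  0.        , 343.07023155, 240.78159805],
       [  0.        ,   0.        ,   1.        ]]), 'D': array([-0.00619287,  0.        ,  0.        ,  0.        ,  0.        ]), 'mount': array([[-8.48292514e-04, -9.48020390e-01, -3.18208454e-01,
         8.29079929e-02],
       [ 9.99999591e-01, -7.04743138e-04, -5.66236693e-04,
         1.17198783e-03],
       [ 3.12548706e-04, -3.18208805e-01,  9.48020600e-01,
        -1.44940649e-01],
       [ 0.00000000e+00,  0.00000000e+00,  0.00000000e+00,
         1.00000000e+00]])}
```

View pics/top0.png

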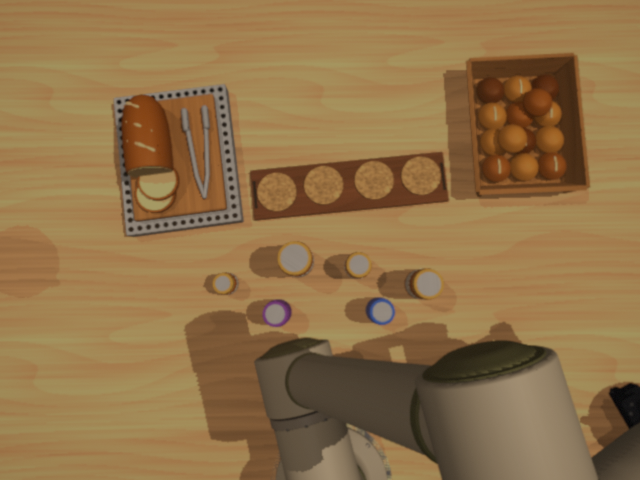

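View pics/side0.png

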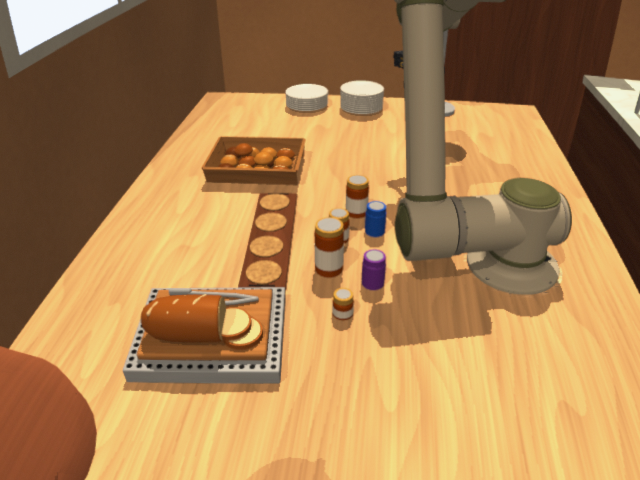

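The top view shows mini at (223,283), large (295,258), small (357,265) and medium (427,283). The purple (277,313) and blue (380,311) jars are the decoys. The coasters are at (277,191), (324,185), (375,180) and (421,176), with the loaf tray on the left (+y) and the rolls on the right. The side view agrees.

Next I'll measure lids and coasters, and make one close crop to check the choice.

```bash
cat > h.py <<'E'
import numpy as np, cv2
from station import monitor, viewer, manip
def ray(name,px,z):
    c=viewer.calibration(name)
    n=cv2.undistortPoints(np.array(px,float).reshape(-1,1,2),c["K"],c["D"]).reshape(-1,2)
    d=np.c_[n,np.ones(len(n))]@c["R"]; o=-c["R"].T@c["t"]
    return o+d*((z-o[2])/d[:,2])[:,None]
def proj(name,P):
    c=viewer.calibration(name)
    return cv2.projectPoints(np.atleast_2d(P).astype(float),cv2.Rodrigues(c["R"])[0],c["t"],c["K"],c["D"])[0].reshape(-1,2)
def blob(img,seed,f,r=32):
    """largest blob of mask f(hsv) near seed -> centre, size of minimal ellipse"""
    x,y=map(int,seed); hsv=cv2.cvtColor(img,cv2.COLOR_RGB2HSV)
    m=np.zeros(img.shape[:2],np.uint8); s=np.s_[max(y-r,0):y+r,max(x-r,0):x+r]
    m[s]=f(hsv[s].astype(int)).astype(np.uint8)*255
    m=cv2.morphologyEx(m,cv2.MORPH_OPEN,np.ones((2,2)))
    cs,_=cv2.findContours(m,cv2.RETR_EXTERNAL,cv2.CHAIN_APPROX_NONE)
    if not cs: return None
    return cv2.fitEllipse(cv2.convexHull(max(cs,key=cv2.contourArea)))
E
python3 - <<'E'
from h import *
im=cv2.imread("pics/top0.png")[:,:,::-1].copy()
hsv=cv2.cvtColor(im,cv2.COLOR_RGB2HSV)
for n,p in dict(mini=(223,283),large=(295,258),small=(357,265),med=(427,283),bg=(330,290),board=(300,188),cork=(324,185),bg2=(250,270)).items(): print(n,hsv[p[1],p[0]])
print(hsv[258,270:320].tolist()); print(hsv[185,300:350:2].tolist())
H=dict(mini=.056,large=.128,small=.080,med=.104)
for n,p in dict(mini=(223,283),large=(295,258),small=(357,265),med=(427,283)).items():
    e=blob(im,p,lambda h:(h[...,1]<90)&(h[...,2]>90),22); 
    print(n,e, ray("top",[e[0]],H[n]).round(4) if e else ray("top",[p],H[n]))
for p in[(277,191),(324,185),(375,180),(421,176)]:
    print(ray("top",[p],.016).round(4))
cv2.imwrite("pics/crop0.png",cv2.resize(im[150:340,200:460],None,fx=3,fy=3,interpolation=cv2.INTER_CUBIC)[:,:,::-1])
E
```

```text
mini [ 16  41 144]
large [ 15  39 144]
small [ 16  40 146]
med [ 16  40 147]
bg [ 15 138 164]
board [ 11 171  97]
cork [ 16 149 145]
bg2 [ 17 132 160]
[[15, 144, 117], [15, 142, 117], [15, 144, 117], [15, 143, 118], [15, 146, 117], [14, 145, 118], [15, 152, 121], [17, 166, 135], [18, 173, 153], [18, 153, 160], [17, 101, 154], [15, 61, 147], [16, 42, 144], [14, 40, 145], [16, 41, 144], [16, 39, 143], [16, 41, 144], [15, 39, 144], [16, 39, 144], [16, 39, 144], [14, 40, 145], [15, 39, 145], [15, 39, 145], [16, 37, 145], [15, 39, 144], [15, 39, 144], [16, 41, 144], [16, 41, 144], [16, 39, 143], [15, 39, 144], [14, 40, 145], [16, 40, 145], [15, 39, 144], [15, 39, 144], [16, 41, 144], [16, 41, 144], [16, 44, 144], [16, 70, 150], [17, 124, 160], [18, 163, 163], [18, 174, 157], [17, 179, 137], [15, 151, 120], [15, 120, 130], [15, 128, 149], [15, 136, 158], [15, 141, 159], [15, 140, 159], [15, 140, 159], [15, 140, 159]]
[[11, 172, 98], [12, 174, 95], [16, 153, 138], [16, 147, 160], [16, 148, 158], [16, 150, 146], [16, 148, 157], [16, 148, 157], [16, 150, 143], [16, 152, 149], [16, 150, 151], 
[... 168 characters left out ...]
, 141], [11, 169, 104], [11, 172, 104], [11, 174, 104]]
mini ((223.16127014160156, 284.06976318359375), (13.924360275268555, 14.484728813171387), 44.66319274902344) [[0.3988 0.2116 0.056 ]]
large ((294.76116943359375, 258.55853271484375), (26.876026153564453, 27.163421630859375), 25.12387466430664) [[0.4441 0.0628 0.128 ]]
small ((359.66217041015625, 265.1681823730469), (18.5384464263916, 18.639911651611328), 136.5833282470703) [[ 0.4324 -0.0617  0.08  ]]
med ((429.5183410644531, 284.5423278808594), (23.394561767578125, 23.984867095947266), 126.05602264404297) [[ 0.393  -0.1924  0.104 ]]
[[0.5955 0.1078 0.016 ]]
[[0.6074 0.0071 0.016 ]]
[[ 0.6169 -0.1023  0.016 ]]
[[ 0.6242 -0.2008  0.016 ]]
```

View pics/crop0.png

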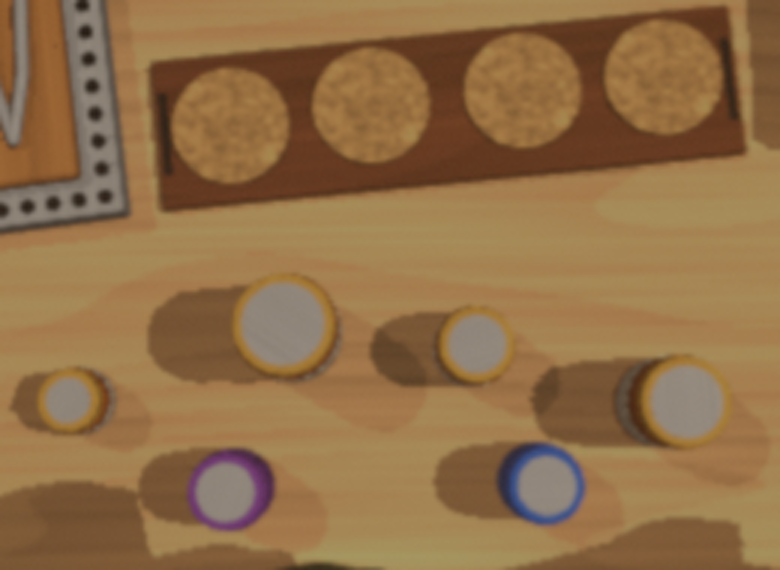

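The crop confirms four amber jars with brass rims. Mini is at crop (70,400), large (285,325), small (477,345) and medium (685,402). The purple one (228,488) and the blue one (541,484) are decoys. Next I'll measure the coasters precisely and cross-check against the side view.

```bash
python3 - <<'E'
from h import *
im=cv2.imread("pics/top0.png")[:,:,::-1].copy(); sd=cv2.imread("pics/side0.png")[:,:,::-1].copy()
C=[]
for p in[(277,191),(324,185),(375,180),(421,176)]:
    e=blob(im,p,lambda h:(h[...,2]>122)&(h[...,0]>13),23); q=ray("top",[e[0]],.016)[0]; C.append(q)
    print("top",np.round(e[0],1),np.round(e[1],1),q.round(4), "exp side px",proj("side",q).round(1))
C=np.array(C); print("spacing",np.linalg.norm(np.diff(C,axis=0),axis=1).round(4),"dir",np.degrees(np.arctan2(*(C[0]-C[3])[[1,0]])).round(2))
for p in[(274,202),(271,222),(266,246),(264,272)][::-1]:
    e=blob(sd,p,lambda h:(h[...,2]>130)&(h[...,0]>12)&(h[...,1]<190),18); print("side",np.round(e[0],1),np.round(e[1],1),ray("side",[e[0]],.016).round(4))
J=dict(mini=(.056,(223.2,284.1)),large=(.128,(294.8,258.6)),small=(.08,(359.7,265.2)),med=(.104,(429.5,284.5)),purple=(.08,(276,313)),blue=(.08,(381,311)))
for n,(z,p) in J.items():
    e=blob(im,p,lambda h:(h[...,1]<90)&(h[...,2]>90),22); q=ray("top",[e[0]],z)[0]; s=proj("side",q)[0]
    es=blob(sd,s,lambda h:(h[...,1]<90)&(h[...,2]>60),14)
    print(n,q.round(4),"side exp",s.round(1),"found",es and (np.round(es[0],1),ray("side",[es[0]],z).round(4)))
for p in [(240,218),(130,232),(472,190),(585,185),(168,205)]: print(p,ray("top",[p],.05).round(3))
E
```

```text
top [277.4 192.3] [38.1 39. ] [0.5927 0.107  0.016 ] exp side px [[264.1 269.9]]
top [324.3 185.6] [37.8 39. ] [0.6062 0.0065 0.016 ] exp side px [[266.8 244.3]]
top [374.9 180.5] [37.9 39. ] [ 0.6157 -0.102   0.016 ] exp side px [[271.1 220.1]]
top [421.7 176.1] [37.7 39.3] [ 0.6239 -0.2024  0.016 ] exp side px [[275.  200.3]]
spacing [0.1014 0.1089 0.1007] dir 95.76
side [264.1 272.3] [23.5 36.2] [[0.5909 0.116  0.016 ]]
side [266.8 246.5] [20.7 34.2] [[0.6043 0.0157 0.016 ]]
side [271.1 222.3] [18.7 32. ] [[ 0.6137 -0.0915  0.016 ]]
side [273.7 195.6] [29.4 41.2] [[ 0.632  -0.2268  0.016 ]]
mini [0.3988 0.2116 0.056 ] side exp [343.7 292.6] found (array([344. , 294.5]), array([[0.3976, 0.2177, 0.056 ]]))
large [0.4441 0.0628 0.128 ] side exp [329.4 223.4] found (array([329.7, 225.2]), array([[0.4427, 0.0699, 0.128 ]]))
small [ 0.4324 -0.0617  0.08  ] side exp [338.9 211.8] found (array([339.4, 213.5]), array([[ 0.4305, -0.0541,  0.08  ]]))
med [ 0.393  -0.1924  0.104 ] side exp [357.9 178.6] found (array([358.3, 180.1]), array([[ 0.3915, -0.1848,  0.104 ]]))
purple [0.3382 0.1036 0.08  ] side exp [374.8 254.3] found (array([375.3, 255.9]), array([[0.3369, 0.1092, 0.08  ]]))
blue [ 0.3407 -0.107   0.08  ] side exp [376.2 204.3] found (array([377.4, 205.6]), array([[ 0.3375, -0.101 ,  0.08  ]]))
(240, 218) [[0.533 0.18  0.05 ]]
(130, 232) [[0.507 0.404 0.05 ]]
(472, 190) [[ 0.586 -0.298  0.05 ]]
(585, 185) [[ 0.593 -0.527  0.05 ]]
(168, 205) [[0.562 0.328 0.05 ]]
```

The side view has a consistent offset of about 7 mm in y against the top view, so I'll settle it with the wrist camera over the jars. I'll write a helper for the moves and head there.

```bash
cat >> h.py <<'E'
from scipy.spatial.transform import Rotation as Ro
def rel(target,yaw=95.5,s=None):
    s=s or monitor.sense(); R=Ro.from_rotvec(s["tcp_rot"])
    G=Ro.from_matrix(np.c_[[np.cos(np.radians(yaw)),np.sin(np.radians(yaw)),0],[np.sin(np.radians(yaw)),-np.cos(np.radians(yaw)),0],[0,0,-1]])
    return (R.inv().apply(np.array(target)-s["ee_pos"])*100).round(2),(R.inv()*G).as_rotvec().round(3)
def wray(px,z,s):
    c=viewer.calibration("wrist"); M=c["mount"]; R=Ro.from_rotvec(s["tcp_rot"]).as_matrix()
    n=cv2.undistortPoints(np.array(px,float).reshape(-1,1,2),c["K"],c["D"]).reshape(-1,2)
    d=(np.c_[n,np.ones(len(n))]@M[:3,:3].T)@R.T; o=s["ee_pos"]+R@M[:3,3]
    return o+d*((z-o[2])/d[:,2])[:,None]
def wproj(P,s):
    c=viewer.calibration("wrist"); M=c["mount"]; R=Ro.from_rotvec(s["tcp_rot"]).as_matrix()
    p=((np.atleast_2d(P)-s["ee_pos"])@R-M[:3,3])@M[:3,:3]
    return cv2.projectPoints(p,np.zeros(3),np.zeros(3),c["K"],c["D"])[0].reshape(-1,2)
E
python3 -c "
from h import *
print(rel((.46,-.05,.28)),rel((.46,.13,.28)))"
```

```text
(array([ 38.98, -30.05,  -4.13]), array([-1.000e-03, -1.000e-03, -1.206e+00])) (array([ 46.98, -46.17,  -4.11]), array([-1.000e-03, -1.000e-03, -1.206e+00]))
```

Request:
step_arm(
  rows=[
    [[3,-2,-2],[0,0,-0.14]],
    [[7,-5,-4],[0,0,-0.28]],
    [[11,-8,-4],[0,0,-0.42]],
    [[15,-11,-4],[0,0,-0.57]],
    [[19,-14,-4],[0,0,-0.71]],
    [[23,-17,-4],[0,0,-0.86]],
    [[27,-20.5,-4],[0,0,-1.0]],
    [[30,-23.5,-4],[0,0,-1.14]],
  ],
  jaw=8.8,
  force=30,
)

```text
time: 0.9
ee_pos: [0.4092, -0.1467, 0.2786]
tcp_rot: [-2.181, -2.26, -0.0]
ft_force: [0.5, -0.2, -0.5]
width: 0.995
gripper_force: 0.0
```

```bash
python3 -c "
from h import *
print(monitor.sense()['ee_pos'],rel((.46,-.0,.28)))"
```

```text
[ 0.40915307 -0.14672512  0.278563  ] (array([14.48,  5.6 , -0.14]), array([-0.  , -0.  , -0.06]))
```

Request:
step_arm(
  rows=[
    [[4,2,0],[0,0,-0.06]],
    [[8,3.5,0],[0,0,-0.06]],
    [[12,5,0],[0,0,-0.06]],
    [[14.5,5.6,0],[0,0,-0.06]],
    [[14.5,5.6,0],[0,0,-0.06]],
    [[14.5,5.6,0],[0,0,-0.06]],
    [[14.5,5.6,0],[0,0,-0.06]],
    [[14.5,5.6,0],[0,0,-0.06]],
  ],
)

```text
time: 1.7
ee_pos: [0.4603, -0.0032, 0.2787]
tcp_rot: [-2.121, -2.317, 0.0]
ft_force: [-1.0, -0.8, 0.1]
width: 0.999
gripper_force: 0.0
```

```bash
python3 - <<'E'
from h import *
s=monitor.sense(); im=viewer.grab_frame("wrist"); cv2.imwrite("pics/w1.png",im[:,:,::-1]); np.save("s1.npy",s,allow_pickle=True)
print(s["ee_pos"],s["tcp_rot"])
P=dict(mini=(.3988,.2116,.056),large=(.4441,.0628,.128),small=(.4324,-.0617,.08),ca=(.5927,.107,.016),cb=(.6062,.0065,.016),cc=(.6157,-.102,.016))
for n,p in P.items(): print(n,wproj(p,s).round(1))
E
```

```text
[ 0.46028542 -0.00316334  0.27871723] [-2.12127565e+00 -2.31722797e+00  2.35421982e-04]
mini [[273.4 -36.2]]
large [[308.5 144.5]]
small [[290.5 260.6]]
ca [[448.2 110.5]]
cb [[442.3 200.1]]
cc [[433.  282.3]]
```

View pics/w1.png

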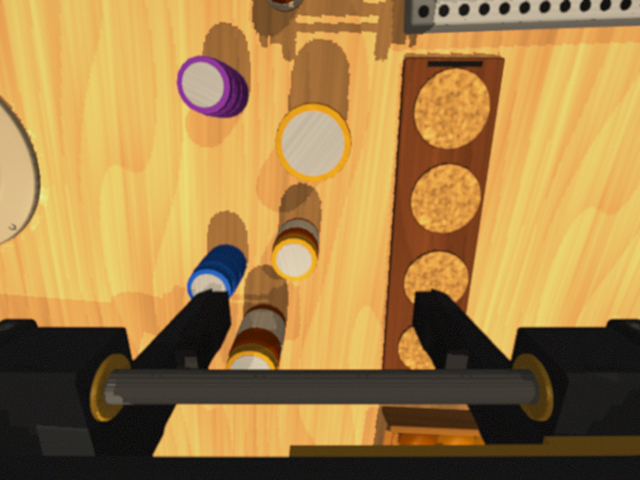

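The wrist view shows large at (313,142), small (295,258), coasters at (452,108), (446,198) and (436,278), and the decoys at (210,85) and (210,285). These sit about 4 px from the top-camera prediction, so I'll re-measure them in the wrist (arm) frame.

```bash
python3 - <<'E'
from h import *
s=np.load("s1.npy",allow_pickle=True).item(); im=cv2.imread("pics/w1.png")[:,:,::-1].copy()
T=dict(large=((313,142),.128,(.4441,.0628)),small=((295,258),.08,(.4324,-.0617)),purple=((205,85),.08,(.3382,.1036)))
for n,(p,z,t) in T.items():
    e=blob(im,p,lambda h:(h[...,1]<70)&(h[...,2]>120),45); q=wray([e[0]],z,s)[0]; print(n,np.round(e[0],1),np.round(e[1],1),q.round(4),(q[:2]-t).round(4))
for p,t in(((452,108),(.5927,.107)),((446,198),(.6062,.0065))):
    e=blob(im,p,lambda h:(h[...,2]>150)&(h[...,0]>13),44); q=wray([e[0]],.016,s)[0]; print(np.round(e[0],1),np.round(e[1],1),q.round(4),(q[:2]-t).round(4))
print(rel((.402,.213,.13)), rel((.402,.213,.006)))
E
```

```text
large [313.5 143.9] [60.4 62.6] [0.4482 0.0636 0.128 ] [0.0041 0.0008]
small [294.5 260.7] [30.8 33.1] [ 0.4367 -0.0614  0.08  ] [0.0043 0.0003]
purple [203.4  85.3] [40.7 46.4] [0.3423 0.1043 0.08  ] [0.0041 0.0007]
[452.8 109.4] [72.8 83.4] [0.5976 0.1086 0.016 ] [0.0049 0.0016]
[446.4 199.4] [65.3 73.4] [0.611  0.0078 0.016 ] [0.0048 0.0013]
(array([22.04, -3.9 , 14.87]), array([-0.   ,  0.   , -0.008])) (array([22.04, -3.9 , 27.27]), array([-0.   ,  0.   , -0.008]))
```

Request:
step_arm(
  rows=[
    [[4,-1,0],[0,0,0]],
    [[9,-2,0],[0,0,0]],
    [[14,-3,0],[0,0,0]],
    [[18.5,-3.8,2],[0,0,0]],
    [[21.5,-3.8,6],[0,0,0]],
    [[22,-3.8,10],[0,0,0]],
    [[22,-3.8,13],[0,0,0]],
    [[22,-3.8,15],[0,0,0]],
  ],
)

```text
time: 2.55
ee_pos: [0.4021, 0.2132, 0.1268]
tcp_rot: [-2.118, -2.318, 0.003]
ft_force: [-0.4, 0.3, 0.5]
width: 0.999
gripper_force: 0.0
```

```bash
python3 - <<'E'
from h import *
s=monitor.sense(); im=viewer.grab_frame("wrist"); cv2.imwrite("pics/w2.png",im[:,:,::-1])
print(s["ee_pos"],s["joint_pos"].round(2))
p=wproj((.403,.2125,.056),s)[0]; print(p)
e=blob(im,p,lambda h:(h[...,1]<70)&(h[...,2]>120),60); print(e, e and wray([e[0]],.056,s).round(4))
print(rel((.403,.2125,.006)))
E
```

```text
[0.40211103 0.21320123 0.12681129] [ 0.23  0.35  1.73 -0.    1.07  0.14]
[322.33244247 255.2592388 ]
((322.1318664550781, 255.013427734375), (40.007606506347656, 42.637393951416016), 89.00701904296875) [[0.4028 0.2127 0.056 ]]
(array([-0.03,  0.24, 11.88]), array([-0.006,  0.001, -0.007]))
```

View pics/w2.png

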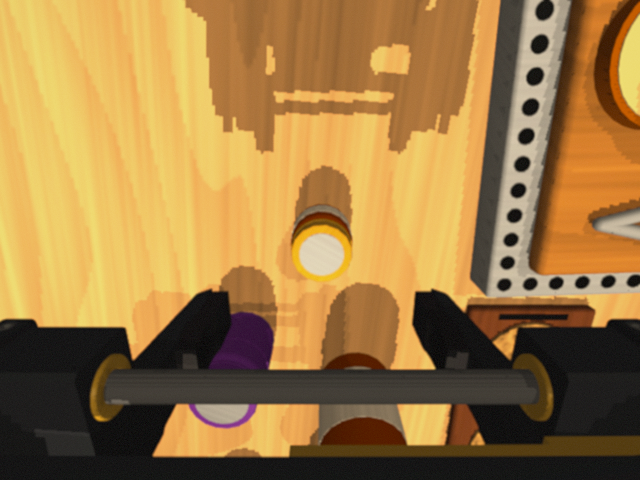

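The mini jar is at (322,255), exactly as predicted, so I'll descend and grip.

Request:
step_arm(
  rows=[
    [[0,0.1,4],[0,0,0]],
    [[0,0.1,8],[0,0,0]],
    [[0,0.1,10.5],[0,0,0]],
    [[0,0.1,11.5],[0,0,0]],
    [[0,0.1,11.9],[0,0,0]],
    [[0,0.1,11.9],[0,0,0]],
    [[0,0.1,11.9],[0,0,0]],
    [[0,0.1,11.9],[0,0,0]],
  ],
)

```text
time: 3.4
ee_pos: [0.4043, 0.2138, 0.0107]
tcp_rot: [2.118, 2.318, 0.003]
ft_force: [-0.5, 0.1, -0.6]
width: 1.001
gripper_force: 0.0
```

Request:
step_arm(
  rows=[
    [[0,0,0],[0,0,0]],
    [[0,0,0],[0,0,0]],
    [[0,0,0],[0,0,0]],
    [[0,0,0],[0,0,0]],
    [[0,0,0],[0,0,0]],
    [[0,0,0],[0,0,0]],
    [[0,0,0],[0,0,0]],
    [[0,0,0],[0,0,0]],
  ],
  jaw=4,
  force=25,
)

```text
time: 4.2
ee_pos: [0.4036, 0.2137, 0.0097]
tcp_rot: [-2.119, -2.319, 0.0]
ft_force: [-0.8, -0.3, 1.3]
width: 0.514
gripper_force: 25.0
```

```bash
python3 - <<'E'
from h import *
s=monitor.sense(); print(s["ee_pos"],s["gripper_force"],s["width"])
z=s["ee_pos"][2]
print(rel((.403,.2125,z+.1)),rel((.5975,.108,z+.1)),rel((.5975,.108,z+.016)))
E
```

```text
[0.40363088 0.21365336 0.00972884] 24.999421667307615 0.514426549101014
(array([ -0.11,  -0.08, -10.  ]), array([-0.   ,  0.   , -0.006])) (array([-12.27,  18.36, -10.01]), array([-0.   ,  0.   , -0.006])) (array([-12.27,  18.36,  -1.61]), array([-0.   ,  0.   , -0.006]))
```

Request:
step_arm(
  rows=[
    [[0,0,-3],[0,0,0]],
    [[0,0,-7],[0,0,0]],
    [[-2,3,-10],[0,0,0]],
    [[-4.5,7,-10],[0,0,0]],
    [[-7,11,-10],[0,0,0]],
    [[-9.5,15,-10],[0,0,0]],
    [[-12.2,18.4,-10],[0,0,0]],
    [[-12.2,18.4,-10],[0,0,0]],
  ],
)

```text
time: 5.0
ee_pos: [0.6016, 0.1055, 0.1089]
tcp_rot: [2.122, 2.314, 0.001]
ft_force: [-0.5, 0.4, -1.2]
width: 0.513
gripper_force: 25.0
```

```bash
python3 - <<'E'
from h import *
s=monitor.sense(); print(s["ee_pos"],s["gripper_force"],s["width"],s["ft_force"])
print(rel((.5975,.1088,.0097+.016)))
s=monitor.sense();im=viewer.grab_frame("wrist"); cv2.imwrite("pics/w3.png",im[:,:,::-1]); print(wproj([(.5975,.108,.016),(.5975,.108,.15)],s))
E
```

```text
[0.60157842 0.10548032 0.10892854] 24.999428456649184 0.512993364787275 [-0.45553791  0.40357579 -1.15077198]
(array([ 0.37, -0.39,  8.32]), array([ 0.002,  0.001, -0.01 ]))
[[315.38197087 239.70767572]
 [309.97097407 357.04796889]]
```

View pics/w3.png

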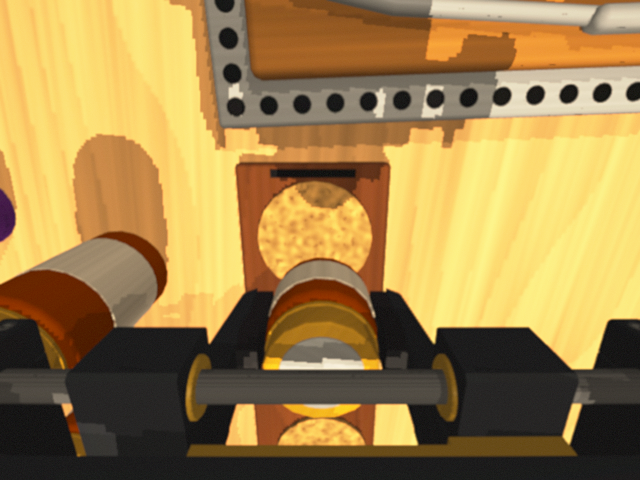

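The mini jar is held, and the coaster sits at (315,237) as predicted. The measured offset is settling overshoot, so I'll lower most of the way and re-read.

Request:
step_arm(
  rows=[
    [[0,0,2],[0,0,0]],
    [[0,0,4.5],[0,0,0]],
    [[0,0,6.5],[0,0,0]],
    [[0,0,7.5],[0,0,0]],
    [[0,0,7.9],[0,0,0]],
    [[0,0,7.9],[0,0,0]],
    [[0,0,7.9],[0,0,0]],
    [[0,0,7.9],[0,0,0]],
  ],
)

```text
time: 5.85
ee_pos: [0.5984, 0.1088, 0.0317]
tcp_rot: [2.118, 2.318, 0.002]
ft_force: [-0.6, -0.1, -1.2]
width: 0.516
gripper_force: 25.0
```

```bash
python3 - <<'E'
from h import *
s=monitor.sense(); print(s["ee_pos"],s["ft_force"],rel((.5975,.1088,.0097+.016)))
E
```

```text
[0.59836324 0.10878031 0.03165668] [-0.55967098 -0.13457669 -1.22647094] (array([ 0.01, -0.09,  0.6 ]), array([ 0.002,  0.   , -0.006]))
```

Good. I'll do the final lower in small increments, then open in the next call.

Request:
step_arm(
  rows=[
    [[0,-0.1,0.2],[0,0,0]],
    [[0,-0.1,0.35],[0,0,0]],
    [[0,-0.1,0.45],[0,0,0]],
    [[0,-0.1,0.5],[0,0,0]],
    [[0,-0.1,0.55],[0,0,0]],
    [[0,-0.1,0.6],[0,0,0]],
    [[0,-0.1,0.6],[0,0,0]],
    [[0,-0.1,0.6],[0,0,0]],
  ],
)

```text
time: 6.65
ee_pos: [0.597, 0.1086, 0.0257]
tcp_rot: [2.119, 2.319, 0.0]
ft_force: [-3.5, 0.2, 7.7]
width: 0.515
gripper_force: 25.0
```

Request:
step_arm(
  rows=[
    [[0,0,0],[0,0,0]],
    [[0,0,0],[0,0,0]],
    [[0,0,0],[0,0,0]],
    [[0,0,0],[0,0,0]],
    [[0,0,-2],[0,0,0]],
    [[0,0,-6],[0,0,0]],
    [[0,0,-11],[0,0,0]],
    [[0,0,-15],[0,0,0]],
  ],
  jaw=8.8,
)

```text
time: 7.45
ee_pos: [0.5971, 0.1086, 0.1773]
tcp_rot: [2.119, 2.318, 0.002]
ft_force: [0.5, 0.9, 0.5]
width: 0.998
gripper_force: 0.0
```

```bash
python3 - <<'E'
from h import *
s=monitor.sense(); print(s["ee_pos"],s["width"]); s["ee_pos"]=np.array([.597,.1086,.1757])
print(rel((.4365,-.061,.13),s=s))
im=viewer.grab_frame("top")
for p,z in(((271,192),.072),((429.5,284.5),.104)):
    e=blob(im,p,lambda h:(h[...,1]<90)&(h[...,2]>90),22); print(e, e and ray("top",[e[0]],z)+[.0042,.0007,0])
E
```

```text
[0.59712681 0.10862451 0.17728526] 0.9983878300142168
(array([-15.45, -17.52,   4.55]), array([ 0.001,  0.   , -0.006]))
((272.6351318359375, 195.05133056640625), (47.745357513427734, 61.26951217651367), 69.55741119384766) [[0.58035232 0.11144681 0.072     ]]
((429.52239990234375, 284.5216369628906), (23.154233932495117, 23.984983444213867), 129.84011840820312) [[ 0.39725212 -0.19172667  0.104     ]]
```

Request:
step_arm(
  rows=[
    [[-3,-3.5,0],[0,0,0]],
    [[-6,-7,0],[0,0,0]],
    [[-9,-10.5,0],[0,0,0]],
    [[-12,-14,0],[0,0,0]],
    [[-14.5,-16.5,1],[0,0,0]],
    [[-15.4,-17.5,3],[0,0,0]],
    [[-15.4,-17.5,4],[0,0,0]],
    [[-15.4,-17.5,4],[0,0,0]],
  ],
)

```text
time: 8.3
ee_pos: [0.4364, -0.0602, 0.1338]
tcp_rot: [-2.118, -2.317, 0.001]
ft_force: [0.2, 0.4, 1.5]
width: 0.997
gripper_force: 0.0
```

```bash
python3 - <<'E'
from h import *
s=monitor.sense(); im=viewer.grab_frame("wrist"); s2=monitor.sense()
print(s["ee_pos"],s2["ee_pos"])
p=wproj((.4365,-.061,.08),s)[0]; print(p)
e=blob(im,p,lambda h:(h[...,1]<70)&(h[...,2]>120),50); print(e, e and wray([e[0]],.08,s).round(4))
print(rel((.4365,-.061,.024)))
im=viewer.grab_frame("top"); cv2.imwrite("pics/t4.png",im[:,:,::-1])
e=blob(im,(272,187),lambda h:(h[...,1]<90)&(h[...,2]>90),22); print(e, e and ray("top",[e[0]],.072)+[.0042,.0007,0])
E
```

```text
[ 0.43640403 -0.06015779  0.13381808] [ 0.43701649 -0.06004284  0.13454879]
[321.01668688 265.21783056]
((320.4729309082031, 264.782958984375), (54.721221923828125, 58.88510513305664), 91.85836791992188) [[ 0.4361 -0.0607  0.08  ]]
(array([-0.1 , -0.05, 11.05]), array([-0.001, -0.001, -0.006]))
((274.4972229003906, 186.49722290039062), (13.880993843078613, 14.05837631225586), 45.0) [[0.59787387 0.10768511 0.072     ]]
```

Mini is within 1 mm of its coaster centre. Next is the small jar.

Request:
step_arm(
  rows=[
    [[0,0,4],[0,0,0]],
    [[0,0,7.5],[0,0,0]],
    [[0,0,10],[0,0,0]],
    [[0,0,11],[0,0,0]],
    [[0,0,11.2],[0,0,0]],
    [[0,0,11.2],[0,0,0]],
    [[0,0,11.2],[0,0,0]],
    [[0,0,11.2],[0,0,0]],
  ],
)

```text
time: 9.2
ee_pos: [0.4371, -0.0606, 0.0236]
tcp_rot: [2.118, 2.318, 0.001]
ft_force: [-0.7, 0.9, -0.1]
width: 0.999
gripper_force: 0.0
```

Request:
step_arm(
  rows=[
    [[0,0,0],[0,0,0]],
    [[0,0,0],[0,0,0]],
    [[0,0,0],[0,0,0]],
    [[0,0,0],[0,0,0]],
    [[0,0,0],[0,0,0]],
    [[0,0,0],[0,0,0]],
    [[0,0,0],[0,0,0]],
    [[0,0,0],[0,0,0]],
  ],
  jaw=4.5,
  force=30,
)

```text
time: 10.0
ee_pos: [0.4364, -0.0605, 0.0228]
tcp_rot: [-2.119, -2.319, 0.0]
ft_force: [-0.8, -0.3, 2.5]
width: 0.601
gripper_force: 30.0
```

```bash
python3 - <<'E'
from h import *
s=monitor.sense(); z=s["ee_pos"][2]; print(s["ee_pos"],s["gripper_force"],s["width"]*8.81)
dy=s["ee_pos"][1]+.0608
print(rel((.611,.0075+dy,z+.08)),rel((.611,.0075+dy,z+.016)))
E
```

```text
[ 0.43643064 -0.06045985  0.02275585] 29.99936543405056 5.295676920819279
(array([ 5.23, 18.  , -8.  ]), array([-0.   , -0.   , -0.006])) (array([ 5.23, 18.  , -1.6 ]), array([-0.   , -0.   , -0.006]))
```

Request:
step_arm(
  rows=[
    [[0,0,-3],[0,0,0]],
    [[0,0,-6.5],[0,0,0]],
    [[1,3.5,-8],[0,0,0]],
    [[2.3,8,-8],[0,0,0]],
    [[3.6,12.5,-8],[0,0,0]],
    [[4.8,16.5,-8],[0,0,0]],
    [[5.2,18,-8],[0,0,0]],
    [[5.2,18,-8],[0,0,0]],
  ],
)

```text
time: 10.8
ee_pos: [0.6123, 0.0084, 0.1017]
tcp_rot: [-2.117, -2.32, -0.0]
ft_force: [-0.5, 0.2, -2.5]
width: 0.608
gripper_force: 30.0
```

Request:
step_arm(
  rows=[
    [[0,0,1],[0,0,0]],
    [[0,0,3],[0,0,0]],
    [[0,0,4.8],[0,0,0]],
    [[0,0,5.6],[0,0,0]],
    [[0,0,5.9],[0,0,0]],
    [[0,0,5.9],[0,0,0]],
    [[0,0,5.9],[0,0,0]],
    [[0,0,5.9],[0,0,0]],
  ],
)

```text
time: 11.6
ee_pos: [0.6114, 0.0074, 0.0445]
tcp_rot: [2.119, 2.318, 0.001]
ft_force: [0.2, -0.5, -1.6]
width: 0.605
gripper_force: 30.0
```

```bash
python3 - <<'E'
from h import *
s=monitor.sense(); print(s["ee_pos"],s["ft_force"],rel((.611,.0078,.0228+.016)))
E
```

```text
[0.61143491 0.00736117 0.04450443] [ 0.22040787 -0.45080006 -1.62203081] (array([ 0.05, -0.04,  0.57]), array([ 0.001,  0.   , -0.006]))
```

Request:
step_arm(
  rows=[
    [[0,0,0.2],[0,0,0]],
    [[0,0,0.35],[0,0,0]],
    [[0,0,0.4],[0,0,0]],
    [[0,0,0.45],[0,0,0]],
    [[0,0,0.5],[0,0,0]],
    [[0,0,0.55],[0,0,0]],
    [[0,0,0.55],[0,0,0]],
    [[0,0,0.55],[0,0,0]],
  ],
)

```text
time: 12.4
ee_pos: [0.6112, 0.0075, 0.0388]
tcp_rot: [2.119, 2.319, 0.0]
ft_force: [-1.9, -0.7, 5.8]
width: 0.603
gripper_force: 30.0
```

Request:
step_arm(
  rows=[
    [[0,0,0],[0,0,0]],
    [[0,0,0],[0,0,0]],
    [[0,0,0],[0,0,0]],
    [[0,0,0],[0,0,0]],
    [[0,0,-2],[0,0,0]],
    [[0,0,-6.5],[0,0,0]],
    [[0,0,-11.5],[0,0,0]],
    [[0,0,-16],[0,0,0]],
  ],
  jaw=8.8,
)

```text
time: 13.2
ee_pos: [0.6111, 0.0075, 0.2005]
tcp_rot: [2.119, 2.319, 0.001]
ft_force: [1.1, 0.8, 1.1]
width: 0.997
gripper_force: 0.0
```

Request:
step_arm(
  rows=[
    [[1,-2.5,-1],[0,0,0]],
    [[2.5,-6,-1],[0,0,0]],
    [[4.5,-10,-1],[0,0,0]],
    [[6,-13.5,-1],[0,0,0]],
    [[7.1,-15.7,-1],[0,0,0]],
    [[7.1,-15.7,-1],[0,0,0]],
    [[7.1,-15.7,-1],[0,0,0]],
    [[7.1,-15.7,-1],[0,0,0]],
  ],
)

```text
time: 14.0
ee_pos: [0.4495, 0.0636, 0.2082]
tcp_rot: [2.119, 2.318, 0.001]
ft_force: [-0.5, -0.0, 0.1]
width: 1.0
gripper_force: 0.0
```

```bash
python3 - <<'E'
from h import *
s=monitor.sense(); im=viewer.grab_frame("wrist"); print(s["ee_pos"],s["width"])
p=wproj((.448,.0635,.128),s)[0]; print(p)
e=blob(im,p,lambda h:(h[...,1]<70)&(h[...,2]>120),65); print(e, e and wray([e[0]],.128,s).round(4))
print(rel((.448,.0635,.071)))
im=viewer.grab_frame("top")
e=blob(im,proj("top",(.607,.0068,.096))[0],lambda h:(h[...,1]<90)&(h[...,2]>90),22); print(e, e and ray("top",[e[0]],.096)+[.0042,.0007,0])
E
```

```text
[0.4494998  0.06364992 0.20823476] 0.9998643272623592
[318.64556447 249.42500068]
((318.6578369140625, 248.90304565429688), (68.32379150390625, 72.42414855957031), 92.04388427734375) [[0.448  0.0639 0.128 ]]
(array([-0.  , -0.14, 13.71]), array([ 0.   ,  0.   , -0.007]))
((323.9499206542969, 176.36514282226562), (17.911901473999023, 18.493572235107422), 71.74812316894531) [[0.61204248 0.00725276 0.096     ]]
```

Small is centred, so I'll descend on the large jar.

Request:
step_arm(
  rows=[
    [[0,-0.1,3],[0,0,0]],
    [[0,-0.1,7],[0,0,0]],
    [[0,-0.1,10.5],[0,0,0]],
    [[0,-0.1,12.5],[0,0,0]],
    [[0,-0.1,13.4],[0,0,0]],
    [[0,-0.1,13.6],[0,0,0]],
    [[0,-0.1,13.6],[0,0,0]],
    [[0,-0.1,13.6],[0,0,0]],
  ],
)

```text
time: 14.9
ee_pos: [0.4481, 0.0639, 0.0731]
tcp_rot: [2.118, 2.318, 0.002]
ft_force: [1.4, 0.7, 0.0]
width: 1.001
gripper_force: 0.0
```

Request:
step_arm(
  rows=[
    [[0,0,0],[0,0,0]],
    [[0,0,0],[0,0,0]],
    [[0,0,0],[0,0,0]],
    [[0,0,0],[0,0,0]],
    [[0,0,0],[0,0,0]],
    [[0,0,0],[0,0,0]],
    [[0,0,0],[0,0,0]],
    [[0,0,0],[0,0,0]],
  ],
  jaw=6,
  force=40,
)

```text
time: 15.7
ee_pos: [0.4474, 0.064, 0.0726]
tcp_rot: [2.119, 2.319, 0.0]
ft_force: [-2.8, -0.7, 5.4]
width: 0.763
gripper_force: 40.0
```

```bash
python3 - <<'E'
from h import *
s=monitor.sense(); z=s["ee_pos"][2]; print(s["ee_pos"],s["gripper_force"],s["width"]*8.81)
dy=s["ee_pos"][1]-.0637
print(rel((.6285,-.2015+dy,z+.08)),rel((.6285,-.2015+dy,z+.016)))
E
```

```text
[0.44735541 0.06398281 0.07258954] 39.991643875837326 6.722604536454179
(array([-28.04,  15.66,  -7.99]), array([ 0.   ,  0.   , -0.006])) (array([-28.04,  15.66,  -1.59]), array([ 0.   ,  0.   , -0.006]))
```

Request:
step_arm(
  rows=[
    [[0,0,-2],[0,0,0]],
    [[0,0,-5.5],[0,0,0]],
    [[-2.5,1.5,-8],[0,0,0]],
    [[-6,3.5,-8],[0,0,0]],
    [[-9.5,5.3,-8],[0,0,0]],
    [[-13,7.2,-8],[0,0,0]],
    [[-16.5,9.2,-8],[0,0,0]],
    [[-20,11.2,-8],[0,0,0]],
  ],
)

```text
time: 16.5
ee_pos: [0.5772, -0.1264, 0.1512]
tcp_rot: [-2.118, -2.317, 0.001]
ft_force: [1.2, 0.8, -5.1]
width: 0.76
gripper_force: 40.0
```

Request:
step_arm(
  rows=[
    [[-3,1.6,0],[0,0,0]],
    [[-5.5,3,0],[0,0,0]],
    [[-7.2,4.1,0],[0,0,0]],
    [[-8,4.5,0],[0,0,0]],
    [[-8,4.5,1],[0,0,0]],
    [[-8,4.5,2.5],[0,0,0]],
    [[-8,4.5,4],[0,0,0]],
    [[-8,4.5,5],[0,0,0]],
  ],
)

```text
time: 17.3
ee_pos: [0.6278, -0.1993, 0.1003]
tcp_rot: [-2.116, -2.318, 0.001]
ft_force: [-0.8, -0.4, -5.3]
width: 0.761
gripper_force: 40.0
```

```bash
python3 - <<'E'
from h import *
s=monitor.sense(); print(s["ee_pos"],s["ft_force"],rel((.6285,-.2013,.0726+.016)))
im=viewer.grab_frame("wrist")
s=monitor.sense(); print(s["ee_pos"],rel((.6285,-.2013,.0726+.016)))
E
```

```text
[ 0.62776829 -0.19925301  0.10026613] [-0.77571645 -0.37925669 -5.33284127] (array([-0.21,  0.06,  1.17]), array([-0.003, -0.002, -0.005]))
[ 0.62744648 -0.19923279  0.09901207] (array([-0.22,  0.09,  1.04]), array([-0.004, -0.003, -0.005]))
```

Request:
step_arm(
  rows=[
    [[0,0,0.3],[0,0,0]],
    [[0,0,0.6],[0,0,0]],
    [[0,0,0.8],[0,0,0]],
    [[0,0,0.8],[0,0,0]],
    [[0,0,0.8],[0,0,0]],
    [[0,0,0.8],[0,0,0]],
    [[0,0,0.8],[0,0,0]],
    [[0,0,0.8],[0,0,0]],
  ],
)

```text
time: 18.15
ee_pos: [0.629, -0.2008, 0.0944]
tcp_rot: [2.119, 2.319, 0.0]
ft_force: [-0.3, -0.9, -6.2]
width: 0.762
gripper_force: 40.0
```

```bash
python3 - <<'E'
from h import *
s=monitor.sense(); print(s["ee_pos"],s["ft_force"],rel((.6285,-.2013,.0726+.016)))
E
```

```text
[ 0.6289579  -0.20079943  0.09436473] [-0.29238696 -0.85412624 -6.17723596] (array([-0.05, -0.05,  0.58]), array([ 0.   ,  0.   , -0.006]))
```

Request:
step_arm(
  rows=[
    [[0,0,0.2],[0,0,0]],
    [[0,0,0.35],[0,0,0]],
    [[0,0,0.4],[0,0,0]],
    [[0,0,0.45],[0,0,0]],
    [[0,0,0.5],[0,0,0]],
    [[0,0,0.55],[0,0,0]],
    [[0,0,0.57],[0,0,0]],
    [[0,0,0.57],[0,0,0]],
  ],
)

```text
time: 18.95
ee_pos: [0.6289, -0.2008, 0.0887]
tcp_rot: [2.119, 2.319, -0.0]
ft_force: [0.6, -1.2, -3.8]
width: 0.765
gripper_force: 40.0
```

Just starting to touch; another 0.6 mm.

Request:
step_arm(
  rows=[
    [[0,0,0.02],[0,0,0]],
    [[0,0,0.04],[0,0,0]],
    [[0,0,0.06],[0,0,0]],
    [[0,0,0.06],[0,0,0]],
    [[0,0,0.06],[0,0,0]],
    [[0,0,0.06],[0,0,0]],
    [[0,0,0.06],[0,0,0]],
    [[0,0,0.06],[0,0,0]],
  ],
)

```text
time: 19.75
ee_pos: [0.629, -0.2008, 0.0886]
tcp_rot: [2.119, 2.319, -0.0]
ft_force: [-4.3, 0.8, 5.4]
width: 0.761
gripper_force: 40.0
```

Request:
step_arm(
  rows=[
    [[0,0,0],[0,0,0]],
    [[0,0,0],[0,0,0]],
    [[0,0,0],[0,0,0]],
    [[0,0,0],[0,0,0]],
    [[0,0,-1.5],[0,0,0]],
    [[0,0,-5],[0,0,0]],
    [[0,0,-9],[0,0,0]],
    [[0,0,-12],[0,0,0]],
  ],
  jaw=8.8,
)

```text
time: 20.55
ee_pos: [0.6292, -0.2009, 0.2104]
tcp_rot: [2.118, 2.318, 0.001]
ft_force: [-0.0, -0.7, -0.5]
width: 0.998
gripper_force: 0.0
```

Request:
step_arm(
  rows=[
    [[0.5,-4,0],[0,0,0]],
    [[1.1,-8.5,0],[0,0,0]],
    [[1.7,-13,0],[0,0,0]],
    [[2.3,-17.5,1],[0,0,0]],
    [[2.8,-21.5,2],[0,0,0]],
    [[3,-23,3],[0,0,0]],
    [[3,-23,3],[0,0,0]],
    [[3,-23,3],[0,0,0]],
  ],
)

```text
time: 21.35
ee_pos: [0.398, -0.192, 0.1785]
tcp_rot: [2.119, 2.318, 0.0]
ft_force: [1.1, -0.0, 0.4]
width: 0.997
gripper_force: 0.0
```

```bash
python3 - <<'E'
from h import *
s=monitor.sense(); im=viewer.grab_frame("wrist"); print(s["ee_pos"],s["width"])
p=wproj((.397,-.192,.104),s)[0]; print(p)
e=blob(im,p,lambda h:(h[...,1]<70)&(h[...,2]>120),60); print(e, e and wray([e[0]],.104,s).round(4))
print(rel((.397,-.192,.05)))
im=viewer.grab_frame("top")
e=blob(im,proj("top",(.6243,-.2022,.144))[0],lambda h:(h[...,1]<90)&(h[...,2]>90),26); print(e, e and ray("top",[e[0]],.144)+[.0042,.0007,0])
E
```

```text
[ 0.39796345 -0.19203418  0.17849173] 0.9967759460884278
[319.35144751 252.05467772]
((319.1828918457031, 251.70745849609375), (61.291717529296875, 65.19342803955078), 90.16210174560547) [[ 0.3969 -0.1918  0.104 ]]
(array([ 0.03, -0.15, 12.85]), array([ 0.001,  0.001, -0.006]))
((434.4683532714844, 160.0668182373047), (26.20244789123535, 27.12797737121582), 95.40215301513672) [[ 0.62941507 -0.20095647  0.144     ]]
```

Large is centred within 1 mm. Last is the medium jar.

Request:
step_arm(
  rows=[
    [[0,-0.1,3],[0,0,0]],
    [[0,-0.1,7],[0,0,0]],
    [[0,-0.1,10],[0,0,0]],
    [[0,-0.1,12],[0,0,0]],
    [[0,-0.1,12.8],[0,0,0]],
    [[0,-0.1,13],[0,0,0]],
    [[0,-0.1,13],[0,0,0]],
    [[0,-0.1,13],[0,0,0]],
  ],
)

```text
time: 22.25
ee_pos: [0.3968, -0.192, 0.0488]
tcp_rot: [2.118, 2.318, 0.0]
ft_force: [-0.4, 0.2, 0.5]
width: 0.998
gripper_force: 0.0
```

Request:
step_arm(
  rows=[
    [[0,0,0],[0,0,0]],
    [[0,0,0],[0,0,0]],
    [[0,0,0],[0,0,0]],
    [[0,0,0],[0,0,0]],
    [[0,0,0],[0,0,0]],
    [[0,0,0],[0,0,0]],
    [[0,0,0],[0,0,0]],
    [[0,0,0],[0,0,0]],
  ],
  jaw=5.4,
  force=35,
)

```text
time: 23.05
ee_pos: [0.3962, -0.1917, 0.0482]
tcp_rot: [2.119, 2.319, -0.0]
ft_force: [-2.1, 0.1, 5.1]
width: 0.696
gripper_force: 35.0
```

```bash
python3 - <<'E'
from h import *
s=monitor.sense(); z=s["ee_pos"][2]; print(s["ee_pos"],s["gripper_force"],s["width"]*8.81)
dy=s["ee_pos"][1]+.1918
print(rel((.6203,-.101+dy,z+.08)),rel((.6203,-.101+dy,z+.016)))
E
```

```text
[ 0.39617378 -0.19171847  0.04815779] 34.99999389052391 6.132498936047694
(array([ 7.03, 23.14, -8.  ]), array([ 0.   ,  0.   , -0.006])) (array([ 7.03, 23.14, -1.6 ]), array([ 0.   ,  0.   , -0.006]))
```

Request:
step_arm(
  rows=[
    [[0,0,-2.5],[0,0,0]],
    [[1,0,-6],[0,0,0]],
    [[3,3,-8],[0,0,0]],
    [[5,7,-8],[0,0,0]],
    [[6.5,11,-8],[0,0,0]],
    [[7,15,-8],[0,0,0]],
    [[7,19,-8],[0,0,0]],
    [[7,22,-8],[0,0,0]],
  ],
)

```text
time: 23.85
ee_pos: [0.6106, -0.1012, 0.1268]
tcp_rot: [-2.117, -2.319, 0.001]
ft_force: [-0.1, -0.8, -4.0]
width: 0.695
gripper_force: 35.0
```

Request:
step_arm(
  rows=[
    [[0,1.1,0],[0,0,0]],
    [[0,1.1,0],[0,0,0]],
    [[0,1.1,1.5],[0,0,0]],
    [[0,1.1,3.5],[0,0,0]],
    [[0,1.1,5],[0,0,0]],
    [[0,1.1,5.8],[0,0,0]],
    [[0,1.1,5.8],[0,0,0]],
    [[0,1.1,5.8],[0,0,0]],
  ],
)

```text
time: 24.65
ee_pos: [0.6199, -0.1014, 0.0705]
tcp_rot: [2.119, 2.319, 0.0]
ft_force: [1.0, 0.1, -4.8]
width: 0.696
gripper_force: 35.0
```

```bash
python3 - <<'E'
from h import *
s=monitor.sense(); print(s["ee_pos"],s["ft_force"],rel((.6203,-.1009,.0482+.016)))
E
```

```text
[ 0.61989907 -0.10136757  0.07049559] [ 1.04669101  0.06572092 -4.80235558] (array([0.04, 0.04, 0.63]), array([ 0.   ,  0.   , -0.006]))
```

Request:
step_arm(
  rows=[
    [[0,0,0.2],[0,0,0]],
    [[0,0,0.4],[0,0,0]],
    [[0,0,0.5],[0,0,0]],
    [[0,0,0.55],[0,0,0]],
    [[0,0,0.6],[0,0,0]],
    [[0,0,0.63],[0,0,0]],
    [[0,0,0.66],[0,0,0]],
    [[0,0,0.66],[0,0,0]],
  ],
)

```text
time: 25.45
ee_pos: [0.62, -0.1012, 0.0642]
tcp_rot: [2.119, 2.319, 0.0]
ft_force: [-4.9, 1.4, 5.3]
width: 0.698
gripper_force: 35.0
```

Contact. I'll release, lift and back away.

Request:
step_arm(
  rows=[
    [[0,0,0],[0,0,0]],
    [[0,0,0],[0,0,0]],
    [[0,0,0],[0,0,0]],
    [[0,0,0],[0,0,0]],
    [[0,0,-1.5],[0,0,0]],
    [[0,0,-5.5],[0,0,0]],
    [[0,0,-10.5],[0,0,0]],
    [[0,0,-15],[0,0,0]],
  ],
  jaw=8.8,
)

```text
time: 26.25
ee_pos: [0.6199, -0.1012, 0.2155]
tcp_rot: [2.119, 2.319, 0.0]
ft_force: [0.7, -0.1, 0.7]
width: 0.996
gripper_force: 0.0
```

Request:
step_arm(
  rows=[
    [[0,-3,-2],[0,0,0]],
    [[0,-7,-2],[0,0,0]],
    [[-2,-11,-2],[0,0,0]],
    [[-5,-15,-2],[0,0,0]],
    [[-8,-18,-2],[0,0,0]],
    [[-11,-21,-2],[0,0,0]],
    [[-13,-22,-2],[0,0,0]],
    [[-13,-22,-2],[0,0,0]],
  ],
)

```text
time: 27.05
ee_pos: [0.4116, -0.2525, 0.2334]
tcp_rot: [2.123, 2.315, -0.001]
ft_force: [0.4, 1.2, 0.0]
width: 1.0
gripper_force: 0.0
```

```bash
python3 - <<'E'
from h import *
im=viewer.grab_frame("top"); cv2.imwrite("pics/t9.png",im[:,:,::-1])
for c,h in(((.5975,.108),.056),((.611,.0075),.08),((.6203,-.101),.104),((.6285,-.2015),.128)):
    e=blob(im,proj("top",(c[0]-.004,c[1],h+.016))[0],lambda h:(h[...,1]<90)&(h[...,2]>90),26); print(c,ray("top",[e[0]],h+.016)+[.0042,.0007,0])
E
```

```text
(0.5975, 0.108) [[0.59787387 0.10768511 0.072     ]]
(0.611, 0.0075) [[0.61197749 0.00713553 0.096     ]]
(0.6203, -0.101) [[ 0.62090354 -0.10114304  0.12      ]]
(0.6285, -0.2015) [[ 0.62943676 -0.20095386  0.144     ]]
```

View pics/t9.png

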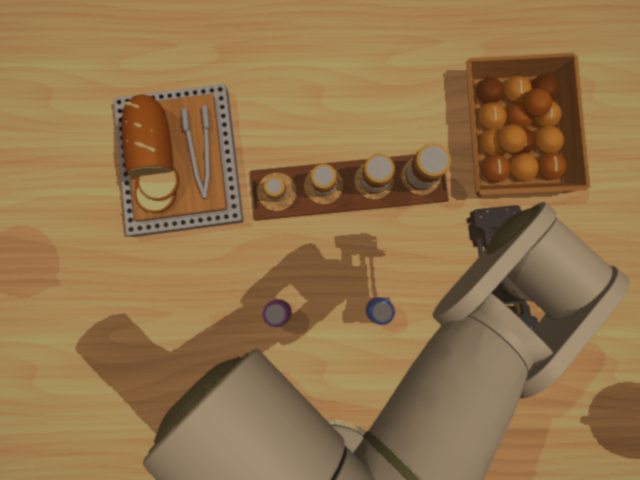

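The lids at (274,187), (323,177), (379,169) and (433,161) rise in size from the loaf to the rolls. All stand upright within 1 mm of their coaster centres. The trays and decoys are where they were, and the arm is clear.

```bash
python3 -c "
from station import manip
print(manip.job_done())"
```

```text
the job is handed in; nothing more can be done
None
```

The four honey jars stand upright on the coasters, smallest by the loaf to largest by the rolls, each within about 1 mm of centre; the trays and look-alikes were left where they were, and I handed the job in at about 27 s.

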